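# Dispense the short tin from a gravity-feed rack

## Task

Dispense the shorter of the two tins from the wooden gravity-feed rack: with the fingertips press down the front paddle of that tin's lane, so that the other end of the rocking lever lifts the gate, and keep it down until the tin has rolled to the front lip; then let go so that the gate drops shut. Do not touch the tins, do not press the other paddle (the longer tin stays behind its gate), and leave the things standing round the rack where they are.

Things in the scene. Friction and masses are not known exactly. Their poses are not given: they have to be found in the camera images.
- rack: Brown wooden, fixed two-lane tin rack, 322 long (x) x 186 wide (y) x 133 mm high. Origin: centre of its underside, on the worktop; x points to its back (uphill), y to its left, z up. Lane centre lines at y = +45 and -45 mm, lanes 84 mm wide between 6 mm upright plates, 88 mm high behind x = -50 mm and 55 mm in front. Three bearing posts (x = -20 mm, y = -90, 0, 90 mm) rise to 133 mm.
- rack_axle (a point): Middle of the axle of both levers, on the rack at x = -20 mm, y = 0, z = 122 mm; the axle runs along the rack's y.
- rack_lip (a point): Middle of the front lip's top edge, on the rack at x = -158 mm, 48 mm above the worktop. The lane floor slopes 10 degrees down to this lip. A waiting tin's centre lies near rack x = 83 mm, z = 79 mm, against its gate; a dispensed tin rests against the lip, centre near x = -130 mm, z = 41 mm.
- paddle_left (a point): Flat press paddle, 34 (x) x 40 (y) x 7 mm, dark metal with black rubber top, on the front end of the left lane's lever. The point is the centre of its top face, at rest at rack x = -95 mm, y = +45 mm, z = 128 mm. It swings down about the axle, 75 mm behind it: the centre drops 24 mm at 0.32 rad, 32 mm at the stop.
- paddle_right (a point): The same on the right lane's lever, at rest at rack x = -95 mm, y = -45 mm, z = 128 mm.
- lever_left (a joint): Rocking lever of the left lane: 0 at rest (gate shut), grows to the stop at 0.45 rad as the paddle is pressed. The gate, a 32 mm wide plate 75 to 79 mm behind the axle, clears a tin from about 0.28 rad. A spring shuts it again; at the paddle's centre it takes about 2 N to start and 4 N at the stop.
- lever_right (a joint): The same for the right lane.
- short_tin: Shorter tin: plain steel with pale paper label, diameter 50 mm, length 46 mm, about 0.18 kg, lying across one of the lanes (left or right, it varies) behind its gate. Origin: its centre; y along its axis. Once its gate is fully up it rolls to the front lip by itself in under 1 s.
- long_tin: Longer tin of the same look and diameter 50 mm, length 76 mm, in the other lane; it stays there. Origin: its centre; y along its axis.
- jigger: Steel double jigger, diameter 45 x 80 mm high, loose on the worktop left of the rack. Origin: centre of underside.
- wine_stopper: Bottle stopper standing on its ball, diameter 36 x 65 mm, loose, right of the rack. Origin: centre of underside.
- bitters: Small dropper bottle, 33 x 34 x 102 mm, loose, left of the rack. Origin: centre of underside.
- coaster: Round glass coaster, diameter 85 x 8 mm, lying loose to the left. Origin: centre of underside.
- toothpick_jar: Small jar with black cap, diameter 45 x 105 mm, loose, right of the rack. Origin: centre of underside.
Not all that is in view belongs to the job. Leave any green or yellow look-alike of the long_tin alone. What is shaped like the short_tin but yellow is not meant.

How it is judged:
By the outcome, as a careful person would: the job done as asked, in the order asked, and still so for the second after the job is handed in, with the robot touching nothing.
It also fails if it takes over 32 s, if anything falls off the work surface, if the arm or the gripper's body presses on something with over 40 N, if the wrist force passes 120 N, or if a joint passes its speed limit or range.

## Robot

A 6-joint arm with a two-finger parallel gripper is mounted at the origin on a cart in front of the work surface, level with it; the furniture and walls round the work are solid. World frame = base frame: x ahead of the robot, y to its left, z up, the work surface at z = 0. Lengths are in m, angles in rad, forces in N, time in s.
With the tool pointing down it reaches from about 0.35 to 0.875 m from the base axis. Payload 15.5 kg.
Tool frame: the origin (TCP) lies at the very end of the fingers, on their centre line; the grasp point (between the pads) lies 19 mm behind it; y points along the fingers, x is the direction in which the jaws open and shut, and the axes are right-handed (so a half turn about y gives the same grasp; the last joint's range is limited). The gripper opens to 85 mm and grips with 20 to 120 N. Pads are 22 mm wide; open, the fingers measure 114 mm over their backs; the gripper's body (76 mm by 85 mm) begins 54 mm behind the grasp point. The pads swing forward as they close: fully open they stand 13 mm farther back than shut.
Start: joints at [1.141, 0.494, 1.345, -0, 1.302, -0.096], TCP at [0.205, 0.59, 0.231] pointing down, gripper open.
Joint ranges: [-2.91, 2.91], [-0.82, 2.16], [0.22, 2.67], [-1.22, 4.37], [0.12, 2.79], [-3.08, 3.08]. Speed limits (rad/s): [1.89, 1.89, 2.57, 3.01, 3.01, 3.01].

## Interface

Orientations are given as a unit quaternion [w, x, y, z].
In Python, from plant import manip, viewer, models gives the robot as it stands.
- The arm moves only by the shell command python3 -m inch 'ROWS' [OPENING] [FORCE]. ROWS is text: rows parted by semicolons, each of 4 numbers parted by spaces: the shift along the tool's x, y, z in cm, then the turn about the tool's y in degrees. A call has 1 to 8 rows; each row is the pose to reach, as a shift and turn from the pose commanded when the call began, along the tool's axes at that moment; what a row does not reach only later rows make up. A row lasts 1/12 s, in which the tool goes at most 41.7 mm and 7.16 degrees, less where a joint would pass 70% of its speed; a pose out of reach is approached as far as the arm can. A call with a gripper value outside its range is refused whole. OPENING is the closure, from 0 (fully open) to 1 (shut), set as the call begins (- or left out, the last holds). The fingers move at their own pace and stop on an object; FORCE is the grip in N (left out, the last holds). Time passes only in rows, so rows that repeat a pose let the fingers close. It gives the time, the measured TCP pose, the force and the opening at its end, in the units of the state.
- manip.state(): the state, without advancing time (a new reading comes with each control period).
- viewer.get_image(name): name is "side" or "top" or "wrist"; returns a dict with "image" (420x560x3 uint8, red, green, blue), "depth" (420x560 float32, m along the optical axis (not along the pixel's ray), 0 where there is no reading), "fx", "fy", "cx", "cy" (pixels), "R" (3x3) and "t" (3): a world point X has camera coordinates R X + t; the wrist camera has in their place "tool_from_camera" (4x4, takes a point from camera to tool coordinates, whose origin is the TCP and whose axes are the tool frame's). Camera axes: x right, y down, z forward; pixel columns grow to the right and rows downward; lengths in m; the calibration is good to about 2 mm. A picture is of the moment at which its call begins: read the wrist's pose just before it.
- manip.job_done(): hands the job in, once; it reports no verdict.
Trained networks look in the newest picture that a camera, given by its name, has taken for a name from the list of things; names that differ only in an ending like _2 or _b are one class to them, and where a whole thing is asked for, a point or a joint stands for the part that bears it (a point fixed in the world has none). Each returns a list of dicts, best first, with "p" (0 to 1); they miss things now and then, are a little off and sometimes report something else, mostly with a low value. They report only what shows in the picture. A call takes as long as a camera call. They do not tell look-alikes from the thing itself.
- models.search_frame(query, camera): "extent" ([left, top, right, bottom] in pixels, round what is visible of it).
- models.regions_of(query, camera): "mask" (420x560 bool, what is visible of it) and "extent" ([left, top, right, bottom] in pixels, round what is visible of it).
- models.place_of(query, camera): "pixel" ([column, row] in pixels: a listed point, or the origin of a listed thing).
The state is a dict: "time": time; "qpos": joint angles; "joint_velocities": joint speeds; "joint_torque": joint torques, N m; "tool_pos": TCP position; "orientation": TCP orientation; "force": force on the tool from outside, world axes, zero at the start; "wrist_torque": the same for the moment, N m; "finger_gap": finger opening in m.
Only numpy, scipy, OpenCV 4.12 (cv2) and the standard library are available. Lean on these libraries where they do the work, as an engineer would, in place of code of your own. Each camera call takes 0.05 s, during which the arm holds its last target.

## Working session

There is one attempt and no reset: what is moved stays moved. The work goes in short steps, Python scripts to look and compute and a shell command to move; the robot and the scene stay as the last step left them, time stands still between calls to the robot, and variables do not carry over. Pictures are saved under pics/ and viewed, and the job is handed in when it is done.

```bash
ls; mkdir -p pics; python3 - <<'E'
from plant import manip, viewer, models
import cv2,numpy as np
s=manip.state();print(s)
for n in ["top","side"]:
    d=viewer.get_image(n);cv2.imwrite(f"pics/{n}0.png",d["image"][:,:,::-1])
    for q in ["rack","paddle_left","paddle_right","rack_axle","rack_lip","short_tin","long_tin"]:
        for r in models.place_of(q,n)[:3]:
            u,v=r["pixel"];z=d["depth"][int(v),int(u)]
            X=d["R"].T@(np.array([(u-d["cx"])/d["fx"]*z,(v-d["cy"])/d["fy"]*z,z])-d["t"])
            print(n,q,round(r["p"],2),np.round([u,v]),X.round(3))
E
```

```text
pics
{'time': 0.0, 'qpos': array([ 1.14053453e+00,  4.94182188e-01,  1.34610658e+00, -2.37889709e-05,
        1.30244741e+00, -9.54607624e-02]), 'joint_velocities': array([-0.00090508, -0.00016909,  0.00083155, -0.00118364, -0.00052339,
       -0.00041091]), 'joint_torque': array([-1.15939674e-03, -8.82176542e+01, -3.83879077e+01, -1.83045936e-04,
        1.02650566e-02,  4.62655578e-05]), 'tool_pos': array([0.20520631, 0.59000299, 0.23070917]), 'orientation': array([-0.5761103 ,  0.57652791,  0.40935618, -0.41004878]), 'force': array([ 0.21366436,  0.77514753, -0.0644379 ]), 'wrist_torque': array([-0.03223818, -0.021613  , -0.01018061]), 'finger_gap': 0.08534243165787504}
top rack 0.83 [279. 208.] [0.537 0.12  0.035]
top paddle_left 0.8 [265. 227.] [0.466 0.159 0.13 ]
top paddle_right 0.62 [297. 226.] [0.47  0.072 0.127]
top rack_axle 0.97 [281. 206.] [0.524 0.117 0.133]
top rack_lip 0.64 [277. 258.] [ 0.392  0.125 -0.001]
top short_tin 0.63 [297. 174.] [0.622 0.073 0.096]
top short_tin 0.57 [407. 227.] [ 0.482 -0.248  0.048]
top short_tin 0.37 [267. 230.] [0.458 0.152 0.128]
top long_tin 0.98 [356. 219.] [ 0.503 -0.101  0.053]
top long_tin 0.94 [191. 237.] [0.446 0.371 0.05 ]
top long_tin 0.61 [233. 193.] [0.576 0.255 0.051]
side rack 0.86 [266. 240.] [0.566 0.21  0.084]
side paddle_left 0.74 [309. 207.] [0.457 0.153 0.128]
side paddle_left 0.35 [234. 230.] [0.61  0.61  0.495]
side paddle_left 0.2 [326. 225.] [0.405 0.123 0.04 ]
side rack_axle 0.6 [275. 204.] [0.537 0.118 0.117]
side rack_lip 0.7 [329. 222.] [0.398 0.123 0.051]
side rack_lip 0.55 [265. 236.] [0.565 0.148 0.038]
side short_tin 0.66 [281. 153.] [ 0.49  -0.236  0.032]
side short_tin 0.58 [234. 206.] [0.61  0.566 0.491]
side short_tin 0.28 [308. 212.] [0.46  0.165 0.125]
side long_tin 0.8 [321. 312.] [0.461 0.393 0.045]
side long_tin 0.7 [233. 229.] [0.611 0.623 0.508]
side long_tin 0.53 [280. 175.] [ 0.505 -0.095  0.047]
```

```bash
python3 - <<'E'
import cv2
a=cv2.imread("pics/top0.png");cv2.imwrite("pics/topc.png",cv2.resize(a[130:290,170:430],None,fx=3,fy=3,interpolation=2))
E
```

```text
(no output)
```

View pics/topc.png

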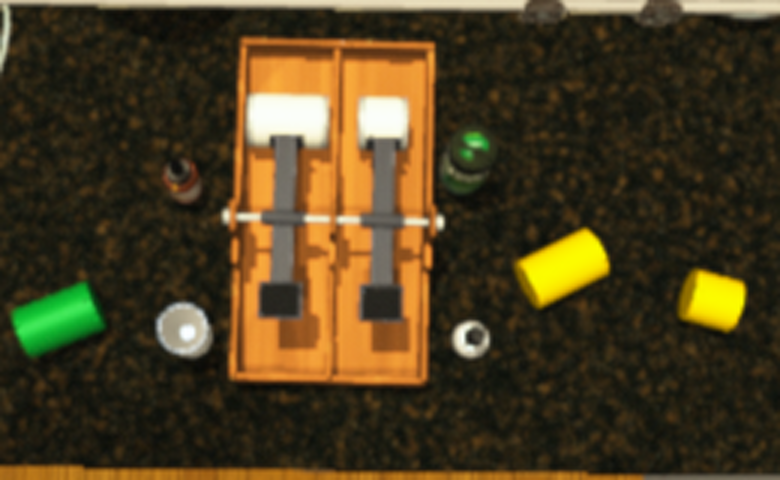

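View pics/top0.png

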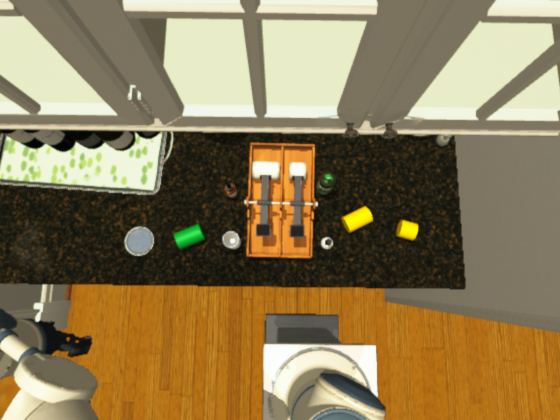

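View pics/side0.png

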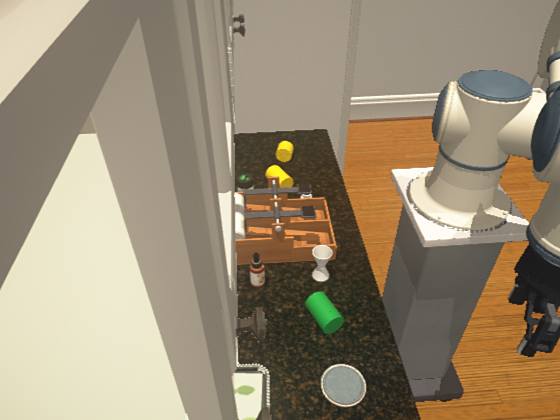

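The short pale tin is in the right lane at px (297,170), and the long one is in the left lane at (266,170). The yellow short tin (407,230), the yellow long tin (356,219) and the green one (189,236) lie outside the rack and are decoys. So the target is paddle_right, near (297,231). Next I'll measure it precisely.

```bash
cat > h.py <<'E'
import numpy as np
def cloud(d):
    h,w=d["depth"].shape;u,v=np.meshgrid(np.arange(w),np.arange(h));z=d["depth"]
    P=np.stack([(u-d["cx"])/d["fx"]*z,(v-d["cy"])/d["fy"]*z,z],-1)
    return (P-d["t"])@d["R"]
def proj(d,X):
    c=d["R"]@np.array(X)+d["t"];return d["fx"]*c[0]/c[2]+d["cx"],d["fy"]*c[1]/c[2]+d["cy"]
E
python3 - <<'E'
from plant import manip, viewer, models
import cv2,numpy as np
from h import *
d=viewer.get_image("top");C=cloud(d);im=d["image"].astype(int)
reg=np.zeros(C.shape[:2],bool);reg[140:262,244:322]=1
ok=reg&(d["depth"]>0)
dark=ok&(im.max(2)<75)&(C[...,2]>.11)&(C[...,2]<.145)
n,l,st,ce=cv2.connectedComponentsWithStats(dark.astype(np.uint8))
for i in range(1,n):
    if st[i,4]>10:
        P=C[l==i];print(st[i],P.mean(0).round(3),P.min(0).round(3),P.max(0).round(3))
# rack rim: top plates
m=models.regions_of("rack","top")[0]["mask"]
sel=m&reg&(C[...,2]>.02)&(C[...,2]<.145)
P=C[sel][:,:2].astype(np.float32)
print("rect",cv2.minAreaRect(P))
for z0,z1 in [(.08,.095),(.045,.06)]:
    q=C[m&(C[...,2]>z0)&(C[...,2]<z1)];print(z0,len(q),cv2.minAreaRect(q[:,:2].astype(np.float32)))
for y in range(224,240): print(y,[tuple(np.round(C[y,x],3)) for x in (297,)],im[y,297])
for x in range(286,308): print(x,np.round(C[231,x],3),im[231,x])
# upper furniture
Q=C[(C[...,2]>.3)&(C[...,0]>.35)];print(Q.min(0),np.percentile(Q,[1,5],axis=0))
E
```

```text
[257 224  13  12 131] [0.46  0.164 0.128] [0.445 0.147 0.123] [0.475 0.18  0.132]
[291 225  12  12 128] [0.458 0.074 0.128] [0.443 0.059 0.122] [0.474 0.089 0.133]
rect ((0.5532712340354919, 0.11580097675323486), (0.19488197565078735, 0.3225843012332916), 89.11109161376953)
0.08 546 ((0.6062451601028442, 0.11521811038255692), (0.18589316308498383, 0.21644440293312073), 88.97699737548828)
0.045 1131 ((0.5509389042854309, 0.11604134738445282), (0.18558327853679657, 0.31720995903015137), 88.92138671875)
224 [(np.float64(0.476), np.float64(0.073), np.float64(0.126))] [101  97  90]
225 [(np.float64(0.474), np.float64(0.072), np.float64(0.124))] [75 73 66]
226 [(np.float64(0.471), np.float64(0.073), np.float64(0.127))] [52 48 43]
227 [(np.float64(0.468), np.float64(0.073), np.float64(0.126))] [41 39 32]
228 [(np.float64(0.466), np.float64(0.073), np.float64(0.124))] [38 37 31]
229 [(np.float64(0.463), np.float64(0.073), np.float64(0.125))] [38 36 31]
230 [(np.float64(0.46), np.float64(0.073), np.float64(0.126))] [39 38 33]
231 [(np.float64(0.457), np.float64(0.073), np.float64(0.125))] [40
[... 829 characters left out ...]
 [50 48 42]
292 [0.457 0.086 0.13 ] [37 35 29]
293 [0.457 0.083 0.128] [39 37 31]
294 [0.457 0.081 0.128] [38 36 30]
295 [0.457 0.078 0.131] [39 37 32]
296 [0.457 0.075 0.124] [40 38 31]
297 [0.457 0.073 0.125] [40 39 32]
298 [0.457 0.07  0.126] [39 37 31]
299 [0.457 0.067 0.126] [39 37 31]
300 [0.457 0.065 0.126] [39 37 31]
301 [0.458 0.062 0.125] [38 36 31]
302 [0.457 0.059 0.127] [45 40 35]
303 [0.458 0.056 0.125] [93 69 51]
304 [0.458 0.054 0.125] [183 118  63]
305 [0.471 0.044 0.025] [235 148  54]
306 [0.471 0.041 0.023] [240 155  54]
307 [0.471 0.038 0.023] [242 157  56]
[ 0.35013792 -0.43544962  0.30001281] [[ 0.40501197 -0.4329425   0.32057883]
 [ 0.58599182 -0.43111679  0.39429984]]
```

```bash
cat >> h.py <<'E'
from scipy.spatial.transform import Rotation as Ro
def tool(s):
    q=s["orientation"];return Ro.from_quat([q[1],q[2],q[3],q[0]]).as_matrix()
def go(s,X):
    return (tool(s).T@(np.array(X)-s["tool_pos"])*100).round(2)
E
python3 - <<'E'
from plant import manip
from h import *
s=manip.state();print(tool(s).round(3),go(s,[.455,.073,.20]))
E
```

```text
[[ 0.329 -0.    -0.944]
 [ 0.944  0.     0.329]
 [ 0.    -1.     0.   ]] [-40.66   3.13 -40.58]
```

```bash
python3 -m inch '-2.5 0 -2.5 -3;-5 0 -5 -6;-7.5 0 -7.5 -9;-10 0 -10 -12;-12.5 0 -12.5 -15;-15 0 -15 -18;-17.5 0 -17.5 -18;-20 0 -20 -18' 1 40; python3 - <<'E'
from plant import manip
from h import *
s=manip.state();print(s["tool_pos"],s["finger_gap"],tool(s).round(3),go(s,[.455,.073,.20]))
E
```

```text
time: 1.57
tool_pos: [0.3289, 0.3342, 0.2315]
orientation: [-0.505, 0.505, 0.495, -0.495]
force: [0.9, -0.1, -0.0]
finger_gap: -0.0001
[0.32893955 0.33417693 0.23145272] -6.710063258957261e-05 [[ 0.02  0.   -1.  ]
 [ 1.    0.    0.02]
 [ 0.   -1.   -0.  ]] [-25.86   3.14 -13.12]
```

```bash
python3 -m inch '-3.4 0 -1.8 0;-6.8 0 -3.6 0;-10.2 0 -5.4 0;-13.6 0 -7.2 0;-17 0 -9 0;-20.4 1 -10.8 0;-23.5 2 -12.5 0;-25.8 3 -13.1 0' ;python3 -m inch '0 0 0 0;0 0 0 0;0 0 0 0'; python3 - <<'E'
from plant import manip,viewer
import cv2
from h import *
s=manip.state();print(s["tool_pos"],tool(s).round(3),go(s,[.455,.073,.15]),s["force"])
for n in ["top","side","wrist"]:
    d=viewer.get_image(n);im=d["image"][:,:,::-1]
    if n=="top": im=cv2.resize(im[130:290,170:430],None,fx=3,fy=3)
    if n=="side": im=cv2.resize(im[130:290,200:400],None,fx=3.5,fy=3.5)
    cv2.imwrite(f"pics/{n}1.png",im)
E
```

```text
time: 2.23
tool_pos: [0.4564, 0.0724, 0.2013]
orientation: [-0.505, 0.506, 0.495, -0.494]
force: [0.7, -0.2, 0.1]
finger_gap: -0.0001
time: 2.48
tool_pos: [0.4541, 0.0753, 0.2015]
orientation: [0.505, -0.505, -0.495, 0.495]
force: [-1.3, 0.2, 0.3]
finger_gap: 0.0002
[0.45410526 0.0752875  0.20146929] [[ 0.021  0.    -1.   ]
 [ 1.     0.     0.021]
 [ 0.    -1.    -0.   ]] [-0.23  5.15 -0.09] [-1.33405622  0.2382092   0.27722591]
```

View pics/side1.png

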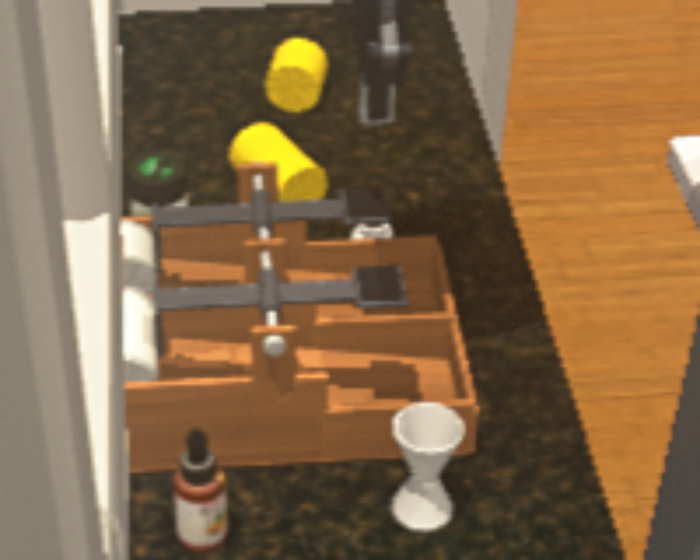

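View pics/wrist1.png

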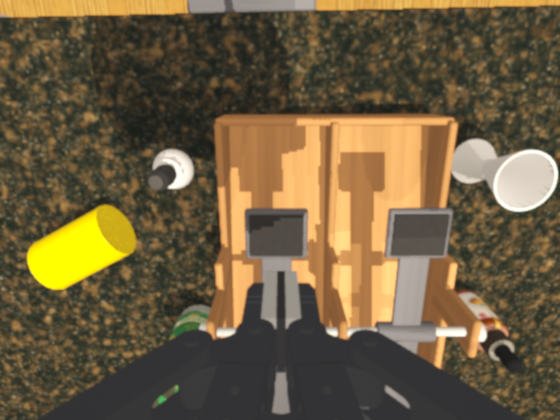

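View pics/top1.png

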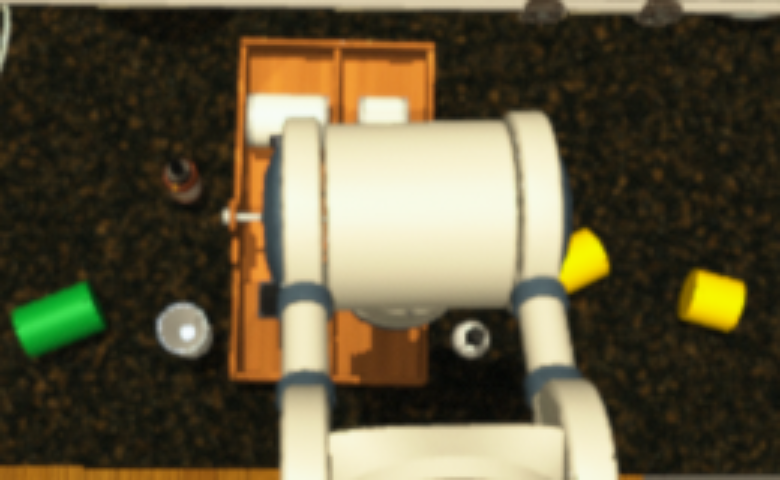

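The side and wrist views show the closed fingers above the right paddle, which is at wrist px (277,233). I'll cross-check its position with the wrist depth.

```bash
python3 - <<'E'
from plant import manip,viewer
from h import *
s=manip.state();d=viewer.get_image("wrist");z=d["depth"];u,v=np.meshgrid(np.arange(560),np.arange(420))
P=np.stack([(u-d["cx"])/d["fx"]*z,(v-d["cy"])/d["fy"]*z,z],-1)
T=d["tool_from_camera"];P=(P@T[:3,:3].T+T[:3,3])@tool(s).T+s["tool_pos"]
im=d["image"]
for (c0,c1) in [(245,310),(386,453)]:
    for p in [(c0+4,212),(c1-4,212),((c0+c1)//2,233),(c0+5,252),(c1-6,252)]: print(p,P[p[1],p[0]].round(4))
print(s["tool_pos"],go(s,[.455,.0735,.135]))
E
```

```text
(249, 212) [0.443  0.0567 0.1271]
(306, 212) [0.444  0.0919 0.1262]
(277, 233) [0.4565 0.0737 0.1289]
(250, 252) [0.4689 0.0563 0.1294]
(304, 252) [0.4711 0.0907 0.1261]
(390, 212) [0.4449 0.1438 0.1268]
(449, 212) [0.4453 0.1798 0.1277]
(419, 233) [0.4584 0.1623 0.1289]
(391, 252) [0.4716 0.1462 0.1274]
(447, 252) [ 0.532   0.2436 -0.0008]
[0.45409098 0.07591815 0.20167003] [-0.24  6.67 -0.09]
```

```bash
python3 -m inch '-0.1 2 0 0;-0.1 4 0 0;-0.1 5.5 0 0;-0.1 6.6 0 0;-0.1 6.6 0 0;-0.1 7.2 0 0;-0.1 7.8 0 0;-0.1 7.8 0 0'
```

```text
time: 3.35
tool_pos: [0.4543, 0.0743, 0.123]
orientation: [-0.505, 0.505, 0.495, -0.495]
force: [0.1, 0.6, 1.0]
finger_gap: 0.0001
```

Contact is beginning, at z=0.123. Now I'll press on, about 22 mm further.

```bash
python3 -m inch '0 0.6 0 0;0 1.2 0 0;0 1.7 0 0;0 2.1 0 0;0 2.2 0 0;0 2.2 0 0;0 2.2 0 0;0 2.2 0 0'; python3 -m inch '0 0 0 0;0 0 0 0;0 0 0 0;0 0 0 0'
python3 - <<'E'
from plant import manip,viewer
import cv2
from h import *
s=manip.state();print(s["tool_pos"],s["force"])
for n in ["side","wrist"]:
    d=viewer.get_image(n);im=d["image"][:,:,::-1]
    if n=="side": im=cv2.resize(im[130:290,200:400],None,fx=3.5,fy=3.5)
    cv2.imwrite(f"pics/{n}2.png",im)
E
```

```text
time: 4.02
tool_pos: [0.454, 0.074, 0.1014]
orientation: [0.505, -0.505, -0.495, 0.495]
force: [-1.1, -0.8, 2.8]
finger_gap: -0.0001
time: 4.35
tool_pos: [0.454, 0.074, 0.1013]
orientation: [0.505, -0.505, -0.495, 0.495]
force: [-2.1, -0.7, 3.1]
finger_gap: -0.0
[0.45399111 0.07403074 0.10129824] [-2.13334513 -0.71797415  3.05983059]
```

View pics/side2.png

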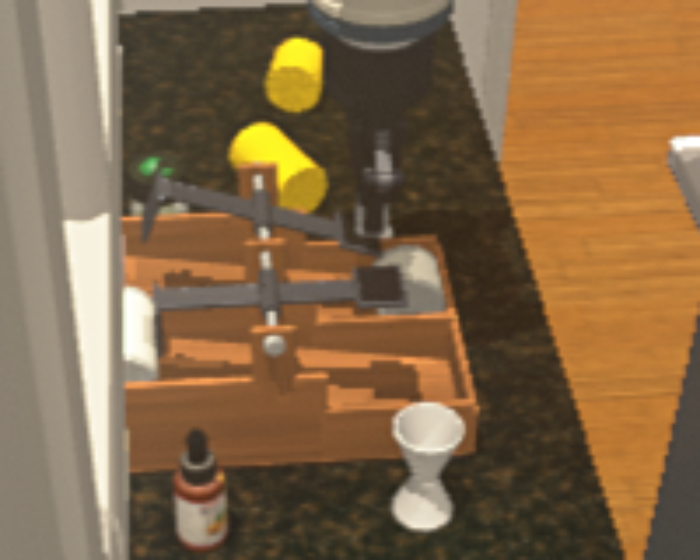

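View pics/wrist2.png

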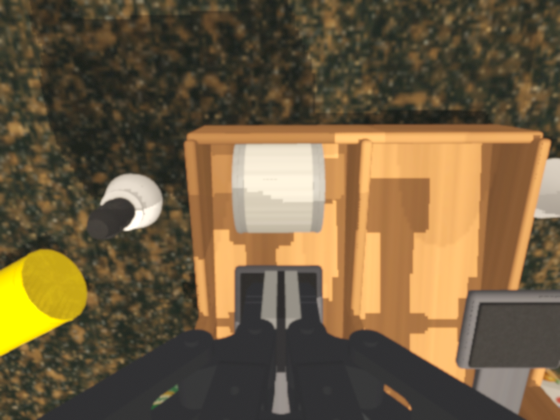

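The tin has rolled to the front lip (wrist px (278,187)) and the gate is up. The left lever is still at rest. I'll let go by moving straight up.

```bash
python3 -m inch '0 0 0 0;0 0 0 0;0 -0.6 0 0;0 -1.4 0 0;0 -2.2 0 0;0 -3 0 0;0 -5 0 0;0 -8 0 0'; python3 -m inch '0 -2 0 0;0 -4 0 0;0 -6 3 0;0 -6 6 0;0 -6 9 0;0 -6 9 0;0 -6 9 0;0 -6 9 0'
python3 - <<'E'
from plant import manip,viewer
import cv2
from h import *
s=manip.state();print(s["tool_pos"],s["force"])
for n in ["side","wrist","top"]:
    d=viewer.get_image(n);im=d["image"][:,:,::-1]
    if n=="side": im=cv2.resize(im[130:290,200:400],None,fx=3.5,fy=3.5)
    if n=="top": im=cv2.resize(im[130:290,170:430],None,fx=3,fy=3)
    cv2.imwrite(f"pics/{n}3.png",im)
E
```

```text
time: 5.12
tool_pos: [0.4533, 0.074, 0.1815]
orientation: [0.506, -0.505, -0.494, 0.495]
force: [-0.2, -0.4, 0.2]
finger_gap: -0.0002
time: 5.78
tool_pos: [0.365, 0.0759, 0.2421]
orientation: [-0.505, 0.506, 0.495, -0.494]
force: [0.1, 0.8, 0.9]
finger_gap: 0.0
[0.36498099 0.07594142 0.24211221] [0.08378054 0.75512254 0.85319341]
```

View pics/side3.png

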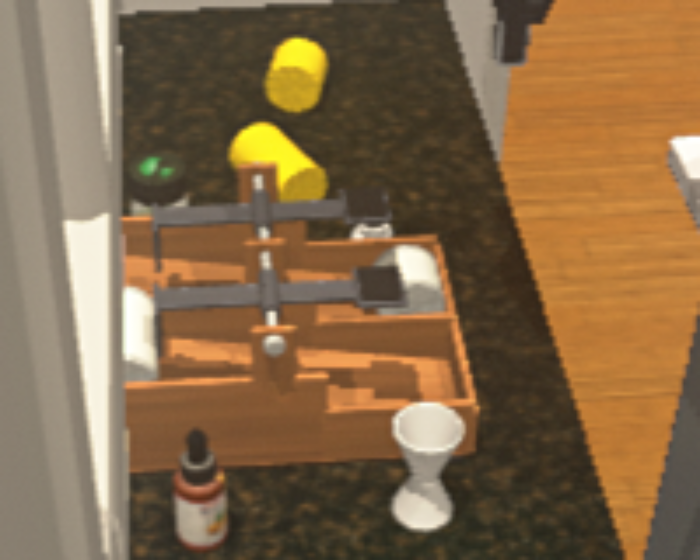

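View pics/wrist3.png

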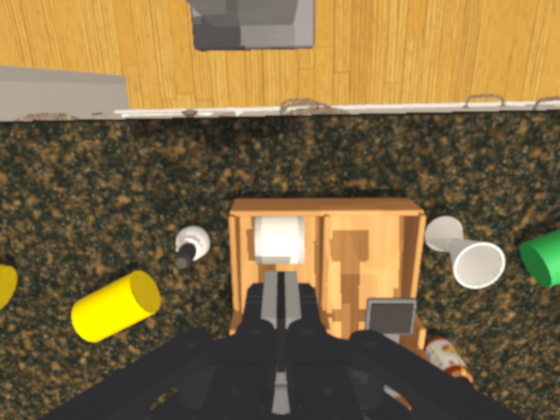

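View pics/top3.png

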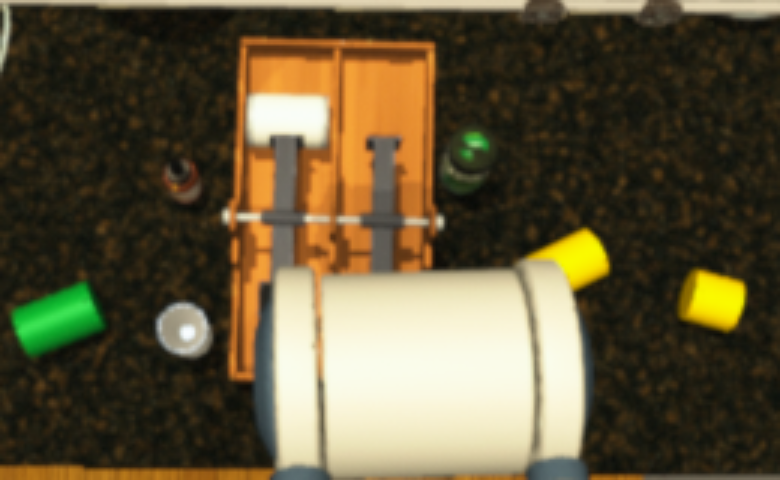

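The short tin is at the lip. Both levers are back at rest with the gates shut, the long tin is still behind its gate, and the things around the rack haven't moved. The arm is clear of everything.

```bash
python3 -c "
from plant import manip
print(manip.job_done())"
```

```text
the job is handed in; nothing more can be done
None
```

The short tin was in the right lane. I pressed the right paddle down with the closed fingertips, about 27 mm at roughly 3 N. I held it until the tin was at the front lip, then lifted straight off, backed away and handed the job in; the last move ended at 5.8 s.

The last side, wrist and top pictures show:
- **Short tin:** it rests against the front lip.
- **Gates:** the right gate has dropped shut, and the left lever is at rest.
- **Long tin:** it is still behind its gate.
- **Surroundings:** the jigger, bitters bottle, wine stopper, toothpick jar and look-alike tins in view are where they were. The coaster lay outside the cropped final pictures and the arm did not go low near it, but I did not look at it again.

The paddle position measured from the top and wrist cameras agreed to about 2 mm, and no check failed.

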